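Nip a gauge block in the bench gauge with its thumbwheel

TASK

Stand the loose grey gauge block flat on the bench gauge between the fixed anvil and the open jaw, square to the faces, and let go of it. Then, with a light fingertip (about 5 N, never over 20 N) on the exposed rim, roll the recessed thumbwheel towards the anvil, stroke after stroke, until the jaw has nipped the block against the anvil and the wheel will go no further; keep pressing on it for about half a second and lift off. Drive the jaw only through the wheel, do not squeeze the block with more than 30 N and leave the other things on the bench alone.

Things in the scene. Friction and masses are not known exactly. Their poses are not given: they have to be found in the camera images.
- block_center (a point): Centre of the loose light grey steel gauge block, 36 x 36 x 30 mm high, 0.26 kg, standing on the bench; x and y run along its sides, z up. Any pair of its upright sides may be grasped and may face the anvil.
- gauge_block: The same gauge block; origin at the centre of its underside.
- gauge: Fixed bench gauge: dark steel base 90 (x) x 230 (y) x 10 mm high, origin at the centre of its underside, z up. At its -y end a blue anvil 40 mm wide (x), 39 mm high, steel face at y = -75 mm; at the +y end a blue housing 52 mm wide, y = 31 to 109 mm, flat top 65 mm above the bench. Between them the jaw, 14 mm thick, on a stem. No side walls beside the block's place.
- seat (a point): Place of the block's centre when it stands on the gauge touching the anvil: gauge x = 0, y = -57 mm, z = 25 mm (15 mm above the base top). Axes as the gauge's; +y points from anvil to jaw. The block may stand up to 8 mm off in x; the closing jaw slides it along y to the anvil.
- jaw_face (a point): Centre of the moving jaw's steel face, which looks to -y of the gauge, at the height of the block's centre; the jaw is 40 mm wide (x) and 38.5 mm high. Axes as the gauge's.
- jaw (a joint): Closing travel of the jaw in m: the opening between the faces is 0.052 - value. It starts at -0.006 to 0.006 (58 to 46 mm open). On the seated block it reads 0.016. Range -0.008 to 0.020.
- wheel_top (a point): Top of the free thumbwheel's rim, 73 mm above the bench; axes as the gauge's. Black ribbed wheel with yellow marks, radius 28 mm, 11 mm wide, axle along x; 8 mm stick out of a slot in the housing top. It does not give way when pressed. Rolling its top towards the anvil (-y of the gauge) closes the jaw. Fingers drive it by friction (0.7 to 1.2); free, it resists with about 1 N.
- thumbwheel (a joint): Angle of the thumbwheel in rad, growing as the jaw closes: 10 mm of jaw travel per rad (28 mm of rim). Starts at -0.6 to 0.6; 1.6 on the seated block. The force on the block is about 2.8 times the force along the rim, less friction. Stays where it is left.
- terminal_strip: White terminal strip, 20 x 61 x 21 mm, loose bystander; origin under its centre.
- marker_blue: Blue marker pen, 17 x 138 x 17 mm, loose bystander; origin under its centre.
- screwdriver_red: Screwdriver with a red handle, 29 x 204 x 29 mm, loose bystander; origin under its centre.
Mind the look-alikes: they are no part of the job. There is more than one size of the gauge_block; the job needs the largest.

How it is judged:
By the outcome, as a careful person would: the job done as asked, in the order asked, and still so for the second after the job is handed in, with the robot touching nothing.
It also fails if it takes over 72 s, if anything falls off the work surface, if the arm or the gripper's body presses on something with over 40 N, if the wrist force passes 120 N, or if a joint passes its speed limit or range.

ROBOT

A 7-joint arm with a two-finger parallel gripper is mounted at the origin on a cart in front of the work surface, level with it; the furniture and walls round the work are solid. World frame = base frame: x ahead of the robot, y to its left, z up, the work surface at z = 0. Lengths are in m, angles in rad, forces in N, time in s.
With the tool pointing down it reaches from about 0.4 to 0.875 m from the base axis. Payload 19.3 kg.
Tool frame: the origin (TCP) lies at the very end of the fingers, on their centre line; the grasp point (between the pads) lies 19 mm behind it; z points along the fingers, y is the line along which they close (so a half turn about z gives the same grasp; the last joint's range is limited). The gripper opens to 85 mm and grips with 20 to 120 N. Pads are 22 mm wide; open, the fingers measure 114 mm over their backs; the gripper's body (76 mm by 85 mm) begins 54 mm behind the grasp point. The pads swing forward as they close: fully open they stand 13 mm farther back than shut.
Start: joints at [-1.175, 0.521, -0.036, 1.599, 0.021, 1.021, -0.113], TCP at [0.281, 0.558, 0.231] pointing down, gripper open.
Joint ranges: [-2.91, 2.91], [-0.3, 2.13], [-1.5, 1.42], [0.17, 2.43], [-1.26, 4.41], [0.16, 1.93], [-2.52, 2.52]. Speed limits (rad/s): [1.89, 1.89, 2.39, 2.39, 3.01, 3.01, 3.01].

INTERFACE

Orientations are given as [roll, pitch, yaw] about the fixed x, y, z axes, in that order (R = Rz(yaw) Ry(pitch) Rx(roll)).
In Python, from workcell import monitor, optics, job_done gives the robot as it stands.
- The arm moves only by the shell command python3 -m handwheel 'ROWS' [FORCE]. ROWS is JSON, a list of rows, each an object of numbers: "dx", "dy", "dz": the shift along the tool's x, y, z in cm; "wx", "wy", "wz": the turn, a rotation vector about the tool's x, y, z in rad; "claw": the opening in per cent of the stroke, from 0 (shut) to 100 (fully open). A call has 1 to 8 rows; each row shifts and turns the commanded pose from where the row before left it, along the tool's axes as they then stand; what a row does not reach is not made up. A row lasts 1/8 s, in which the tool goes at most 62.5 mm and 10.7 degrees, less where a joint would pass 70% of its speed; a pose out of reach is approached as far as the arm can. A call with a gripper value outside its range is refused whole. The fingers move at their own pace and stop on an object; FORCE is the grip in N (left out, the last holds). Time passes only in rows, so rows that do not move let the fingers close. It gives the time, the measured TCP pose, the force, the opening and the grip force at its end, in the units of the state.
- monitor.observe(): the state, without advancing time (a new reading comes with each control period).
- optics.grab_frame(name): name is "scene" or "side" or "wrist"; returns a dict with "frame" (480x640x3 uint8, blue, green, red), "fovy" (degrees; the focal length in pixels is half the picture's height over the tangent of half this angle, whatever the lens; pixels are square), "cx", "cy" (the principal point, pixels), "k1" (the pictures are not rectified: a ray, as slopes to the right and down, at radius r is drawn at 1 + k1 r^2 times it, then the intrinsics apply), "R" (3x3) and "t" (3): a world point X has camera coordinates R X + t. Camera axes: x right, y down, z forward; pixel columns grow to the right and rows downward; lengths in m; the calibration is good to about 2 mm. A picture is of the moment at which its call begins. There is no depth.
- job_done(): hands the job in; it is judged then, once.
Trained networks look in the newest picture that a camera, given by its name, has taken for a name from the list of things; names that differ only in an ending like _2 or _b are one class to them, and where a whole thing is asked for, a point or a joint stands for the part that bears it (a point fixed in the world has none). Each returns a list of dicts, best first, with "p" (0 to 1); they miss things now and then, are a little off and sometimes report something else, mostly with a low value. They report only what shows in the picture. A call takes as long as a camera call. They do not tell look-alikes from the thing itself.
- optics.masks_of(name, camera): "region" (480x640 bool, what is visible of it) and "rect" ([left, top, width, height] in pixels, round what is visible of it).
The state is a dict: "clock": time; "qpos": joint angles; "qd": joint speeds; "joint_efforts": joint torques, N m; "position": TCP position; "tool_rot": TCP orientation; "force": force on the tool from outside, world axes, zero at the start; "moment": the same for the moment, N m; "grip_width": finger opening in m; "finger_force": force on a finger pad.
Only numpy, scipy, OpenCV 4.12 (cv2) and the standard library are available. Lean on these libraries where they do the work, as an engineer would, in place of code of your own. Each camera call takes 0.05 s, during which the arm holds its last target. There are 200 camera calls.

## Working session

There is one attempt and no reset: what is moved stays moved. The work goes in short steps, Python scripts to look and compute and a shell command to move; the robot and the scene stay as the last step left them, time stands still between calls to the robot, and variables do not carry over. Pictures are saved under pics/ and viewed, at most 10 in all, crops included, and the job is handed in when it is done.

```bash
mkdir -p pics; ls
cat > h.py <<'E'
import numpy as np, cv2
from workcell import monitor, optics
from scipy.spatial.transform import Rotation as Ro
def K(f):
    fl=240/np.tan(np.radians(f["fovy"])/2); return fl
def ray(f,u,v):
    fl=K(f); d=np.array([(u-f["cx"])/fl,(v-f["cy"])/fl]); r=d.copy()
    for _ in range(20): r=d/(1+f["k1"]*(r@r))
    R=np.array(f["R"]);t=np.array(f["t"])
    return -R.T@t, R.T@np.array([r[0],r[1],1.])
def at_z(f,u,v,z):
    o,d=ray(f,u,v); return o+d*(z-o[2])/d[2]
def proj(f,X):
    c=np.array(f["R"])@np.array(X)+np.array(f["t"]); s=c[:2]/c[2]; s=s*(1+f["k1"]*(s@s)); return s*K(f)+[f["cx"],f["cy"]]
def st():
    s=monitor.observe(); print({k:np.round(s[k],4).tolist() for k in("clock","position","tool_rot","force","grip_width","finger_force","qpos")}); return s
E
python3 - <<'E'
from h import *
st()
for c in("scene","side","wrist"):
    f=optics.grab_frame(c); cv2.imwrite(f"pics/{c}0.png",f["frame"]); print(c,f["fovy"],f["k1"],-np.array(f["R"]).T@f["t"])
    for n in("gauge_block","gauge","thumbwheel","jaw","terminal_strip","marker_blue","screwdriver_red"):
        for m in optics.masks_of(n,c):
            r=m["region"]; ys,xs=np.nonzero(r); print(n,round(m["p"],2),m["rect"],at_z(f,xs.mean(),ys.mean(),0.015).round(3))
E
```

```text
pics
{'clock': 0.0, 'position': [0.2806, 0.5581, 0.2307], 'tool_rot': [-3.1405, 0.0001, 2.6758], 'force': [0.0854, -0.2684, 0.6602], 'grip_width': 0.0856, 'finger_force': 0.0, 'qpos': [-1.1752, 0.522, -0.0363, 1.6, 0.0212, 1.0211, -0.1128]}
scene 47.10540881834101 0.03463441298841213 [-0.04549509 -0.7950364   0.87200886]
gauge_block 0.61 [327.8, 297.4, 15.8, 13.5] [ 0.47  -0.22   0.015]
jaw 0.47 [288.6, 219.9, 14.9, 17.7] [0.543 0.025 0.015]
terminal_strip 0.66 [414.3, 342.4, 24.7, 33.4] [ 0.506 -0.437  0.015]
marker_blue 0.77 [213.8, 247.5, 37.9, 37.3] [0.364 0.012 0.015]
screwdriver_red 0.59 [387.6, 256.2, 61.3, 66.4] [ 0.633 -0.269  0.015]
side 54.88765527493864 0.0269559224238688 [ 0.15429403 -0.72000119  0.59497142]
gauge_block 0.82 [322.6, 290.1, 14.9, 23.9] [ 0.467 -0.223  0.015]
gauge_block 0.66 [341.7, 313.1, 23.5, 30.1] [ 0.472 -0.298  0.015]
gauge_block 0.62 [366.5, 284.6, 14.9, 24.8] [ 0.543 -0.254  0.015]
gauge 0.72 [267.2, 178.3, 65.5, 86.5] [0.535 0.019 0.015]
thumbwheel 0.42 [285.7, 182.2, 5.0, 15.3] [0.589 0.159 0.015]
jaw 0.67 [288.3, 209.2, 21.2, 20.5] [0.542 0.026 0.015]
jaw 0.26 [344.3, 314.0, 25.4, 31.3] [ 0.472 -0.298  0.015]
terminal_strip 0.63 [414.2, 358.1, 29.7, 43.8] [ 0.506 -0.437  0.015]
marker_blue 0.83 [211.3, 232.0, 28.1, 41.5] [0.364 0.009 0.015]
screwdriver_red 0.92 [398.3, 256.6, 62.9, 78.3] [ 0.63  -0.272  0.015]
wrist 66.1149453809 0.019043778732490906 [0.21647581 0.5918924  0.37277983]
```

Run:
```python
import cv2
a=cv2.imread("pics/side0.png")[165:405,190:490]; cv2.imwrite("pics/side0c.png",cv2.resize(a,None,fx=2.5,fy=2.5,interpolation=cv2.INTER_CUBIC))
```

```text
(no output)
```

View pics/side0c.png

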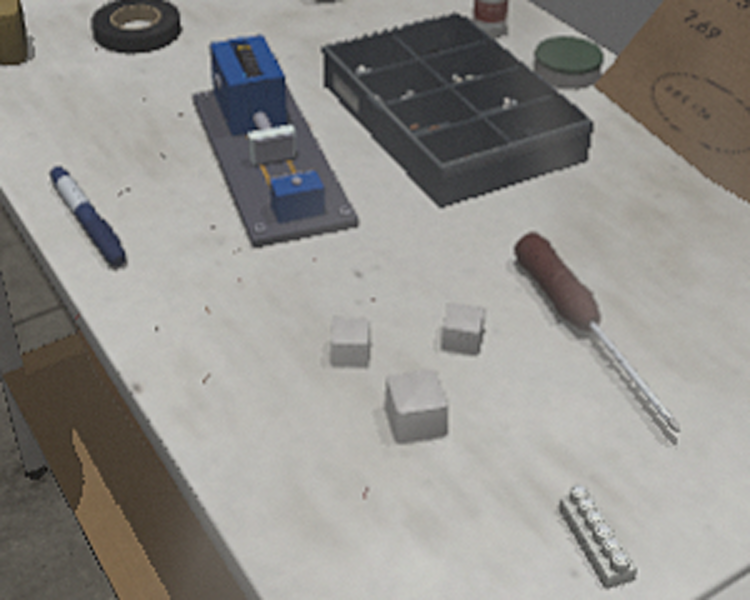

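The three grey blocks sit in the side picture at (330,302), (375,297) and (357,327). The last is clearly the largest, so it fits the 36 mm description, and I'll confirm it from the wrist camera. The gauge is at about (300,220), with its anvil nearest the camera and its housing at (289,199).

```bash
python3 - <<'E'
from h import *
f=optics.grab_frame("side")
c=lambda x,y:(190+x/2.5,165+y/2.5)
P=[at_z(f,*c(*p),0.010)[:2] for p in((253,243),(356,222),(195,95))]
print(np.round(P,3))
e=P[2]-P[0]; print("gauge y dir",np.arctan2(*e[::-1]),np.linalg.norm(e),"x",np.arctan2(*(P[1]-P[0])[::-1]),np.linalg.norm(P[1]-P[0]))
B=[at_z(f,*c(*p),0.030)[:2] for p in((388,378),(436,371),(447,406),(394,413))]
print(np.round(B,3),np.mean(B,0)); 
for i in range(4): d=B[(i+1)%4]-B[i]; print(np.arctan2(d[1],d[0]),np.linalg.norm(d))
for n,p in(("a",(350,330)),("b",(463,318))): print(n,at_z(f,*c(*p),0.022).round(3))
E
python3 -m handwheel '[{"dx":0,"dy":-4},{"dx":-2,"dy":-5.5},{"dx":-2,"dy":-5.5},{"dx":-2,"dy":-5.5}]'
```

```text
[[ 0.464 -0.087]
 [ 0.548 -0.107]
 [ 0.521  0.134]]
gauge y dir 1.3183182825596558 0.22775468132187798 x -0.2430606506666189 0.08579323783940833
[[ 0.464 -0.279]
 [ 0.494 -0.291]
 [ 0.482 -0.32 ]
 [ 0.45  -0.307]] [ 0.47250095 -0.29893501]
-0.3579337892374873 0.0328892908394139
-1.964630948945352 0.03132856368269459
2.7609696975051596 0.034978721648492764
1.1082182330001498 0.030682647526347105
a [ 0.471 -0.22   0.022]
b [ 0.546 -0.252  0.022]schema error: expected keys dx, dy, dz, wx, wy, wz, claw
```

```bash
python3 -m handwheel '[{"dx":-6,"dy":-0.3,"dz":0,"wx":0,"wy":0,"wz":0.1,"claw":100},{"dx":-6,"dy":-0.3,"dz":0,"wx":0,"wy":0,"wz":0.1,"claw":100},{"dx":-6,"dy":-0.3,"dz":0,"wx":0,"wy":0,"wz":0.1,"claw":100},{"dx":-6,"dy":-0.3,"dz":0,"wx":0,"wy":0,"wz":0.1,"claw":100},{"dx":-6,"dy":-0.3,"dz":0,"wx":0,"wy":0,"wz":0.1,"claw":100},{"dx":-6,"dy":-0.3,"dz":0,"wx":0,"wy":0,"wz":0.1,"claw":100},{"dx":-6,"dy":-0.3,"dz":0,"wx":0,"wy":0,"wz":0.1,"claw":100}]'
python3 -c "from h import *; st()"
```

```text
clock: 2.12
position: [0.5642, 0.2565, 0.2313]
tool_rot: [3.141, 0.0, 1.973]
force: [0.1, -0.5, -0.0]
grip_width: 0.0857
finger_force: 0.0
{'clock': 2.125, 'position': [0.5642, 0.2565, 0.2313], 'tool_rot': [3.1413, 0.0, 1.9725], 'force': [0.0629, -0.4601, -0.0284], 'grip_width': 0.0857, 'finger_force': 0.0, 'qpos': [-0.6521, 0.5204, 0.1915, 1.6234, -0.1121, 1.0083, -0.0238]}
```

```bash
python3 -m handwheel '[{"dx":-6,"dy":-0.9,"dz":0,"wx":0,"wy":0,"wz":0.11,"claw":100},{"dx":-6,"dy":-0.9,"dz":0,"wx":0,"wy":0,"wz":0.11,"claw":100},{"dx":-6,"dy":-0.9,"dz":0,"wx":0,"wy":0,"wz":0.11,"claw":100},{"dx":-6,"dy":-0.9,"dz":0,"wx":0,"wy":0,"wz":0.11,"claw":100},{"dx":-6,"dy":-0.9,"dz":0,"wx":0,"wy":0,"wz":0.11,"claw":100},{"dx":-5,"dy":-0.9,"dz":0,"wx":0,"wy":0,"wz":0.11,"claw":100},{"dx":0,"dy":0,"dz":0,"wx":0,"wy":0,"wz":0,"claw":100}]'
python3 - <<'E'
from h import *
f=optics.grab_frame("wrist"); st(); cv2.imwrite("pics/w1.png",f["frame"]); np.savez("w1.npz",**{k:v for k,v in f.items()})
print(np.round(f["R"],3),f["cx"],f["cy"])
for n in("gauge","thumbwheel","jaw"):
    for m in optics.masks_of(n,"wrist"): print(n,m["p"],np.round(m["rect"]))
E
```

```text
clock: 3.0
position: [0.5567, -0.0934, 0.2317]
tool_rot: [3.141, 0.001, 1.309]
force: [1.3, 0.3, 0.1]
grip_width: 0.0856
finger_force: 0.0
{'clock': 3.05, 'position': [0.5575, -0.0908, 0.2315], 'tool_rot': [3.1413, 0.0, 1.3133], 'force': [0.4817, 0.5616, 0.0921], 'grip_width': 0.0853, 'finger_force': 0.0, 'qpos': [-0.2357, 0.4535, 0.4054, 1.778, -0.2134, 0.9531, -0.0003]}
[[ 0.966 -0.258  0.002]
 [-0.248 -0.926  0.284]
 [-0.072 -0.275 -0.959]] 319.6320393151553 243.3835715697171
gauge 0.56 [207.   0. 111. 222.]
thumbwheel 0.77 [243.   0.  21.  36.]
thumbwheel 0.43 [282. 372.  31.  45.]
jaw 0.9 [240.  56.  45.  68.]
```

View pics/w1.png

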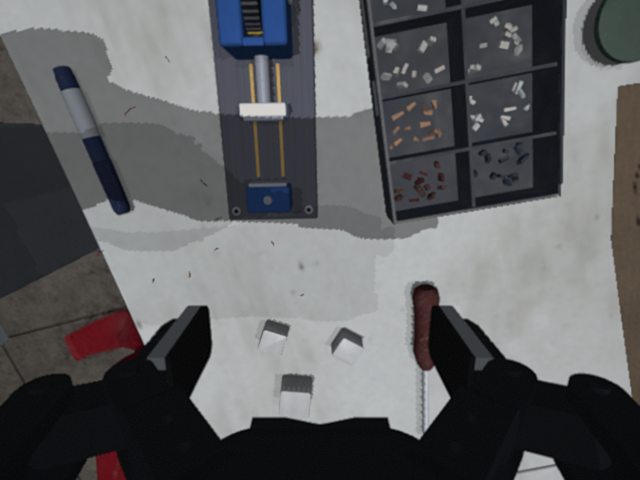

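The wrist picture shows the gauge with its anvil at (268,198), jaw at (263,110) and wheel at (253,16). The blocks are at (273,334), (347,343) and, the largest, (296,392). I'll enlarge the gauge to read its edges.

Run:
```python
import cv2
a=cv2.imread("pics/w1.png")[0:226,190:340]; b=cv2.resize(a,None,fx=2.65,fy=2.65,interpolation=cv2.INTER_CUBIC)
c=cv2.imread("pics/w1.png")[310:420,240:390]; c=cv2.resize(c,None,fx=2.6,fy=2.6,interpolation=cv2.INTER_CUBIC)
import numpy as np
o=np.zeros((599,800,3),np.uint8); o[:b.shape[0],:b.shape[1]]=b; o[:c.shape[0],405:405+c.shape[1]]=c; cv2.imwrite("pics/w1c.png",o)
```

```text
(no output)
```

View pics/w1c.png

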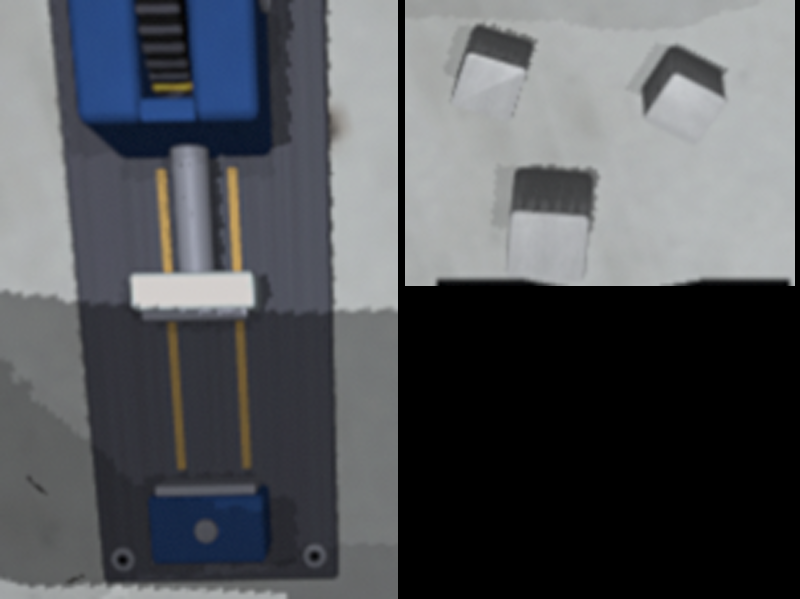

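```bash
cat > fit.py <<'E'
from h import *
from scipy.optimize import least_squares
f={k:v for k,v in np.load("w1.npz").items()}
c=lambda x,y:np.array([190+x/2.65,y/2.65]); c2=lambda x,y:np.array([240+(x-405)/2.6,310+y/2.6])
obs=[((102,583),(-45,-115,10)),((338,577),(45,-115,10)),((80,122),(-26,31,65)),((257,122),(26,31,65))]
half=[((50,0),-45,10),((330,0),45,10)]
def W(p,q): a=p[2]; return np.array([p[0]+np.cos(a)*q[0]-np.sin(a)*q[1],p[1]+np.sin(a)*q[0]+np.cos(a)*q[1],q[2]])
def inv(p,X): a=p[2]; d=X[:2]-p[:2]; return np.array([np.cos(a)*d[0]+np.sin(a)*d[1],-np.sin(a)*d[0]+np.cos(a)*d[1]])*1e3
def res(p):
    r=[]
    for o,q in obs: r+=list(inv(p,at_z(f,*c(*o),q[2]/1e3))-q[:2])
    for o,x,z in half: r.append(inv(p,at_z(f,*c(*o),z/1e3))[0]-x)
    return r
s=least_squares(res,[.53,.02,-.25]); p=s.x
if __name__=="__main__":
    print("gauge",p.round(4),np.round(s.fun,1))
    for n,o,z in(("anvil top far",(205,486),.039),("anvil blue/steel",(205,496),.039),("anv49",(205,486),.049),("jaw front",(197,307),.0385),("jaw front48",(197,307),.0485),("jaw L",(138,308),.0385),("jaw R",(253,306),.0385),("yellow mark",(172,88),.069),("wheel slot left",(136,20),.069),("wheel R",(188,20),.069)):
        print(n,inv(p,at_z(f,*c(*o),z)).round(1))
    B=[at_z(f,*c2(*q),.03) for q in((511,212),(590,213))]
    print("block back top edge",np.round(B,4),np.linalg.norm(B[1]-B[0]),np.arctan2(*(B[1]-B[0])[1::-1]))
    np.save("gauge.npy",p)
E
python3 fit.py
```

```text
gauge [ 0.5373  0.0211 -0.2464] [ 0.2  0.2 -0.2  1.2  0.6 -0.4 -1.5 -1.   0.4  0.4]
anvil top far [  0.4 -75.1]
anvil blue/steel [  0.2 -78.5]
anv49 [  1.8 -73.8]
jaw front [  1.  -17.7]
jaw front48 [  2.4 -18.1]
jaw L [-18.1 -17.7]
jaw R [ 19.1 -17.6]
yellow mark [ 1.7 37.8]
wheel slot left [-6.9 54.2]
wheel R [ 7.2 54. ]
block back top edge [[ 0.4646 -0.2739  0.03  ]
 [ 0.4967 -0.283   0.03  ]] 0.03334657437110911 -0.27846589537604394
```

```bash
python3 -m handwheel '[{"dx":-5,"dy":-1.5,"dz":0,"wx":0,"wy":0,"wz":0,"claw":100},{"dx":-6,"dy":-1.5,"dz":0,"wx":0,"wy":0,"wz":0,"claw":100},{"dx":-6,"dy":-1.5,"dz":0,"wx":0,"wy":0,"wz":0,"claw":100},{"dx":-4,"dy":0,"dz":0,"wx":0,"wy":0,"wz":0,"claw":100},{"dx":0,"dy":0,"dz":0,"wx":0,"wy":0,"wz":0,"claw":100}]'
python3 - <<'E'
from h import *
f=optics.grab_frame("wrist"); st(); cv2.imwrite("pics/w2.png",f["frame"]); np.savez("w2.npz",**f)
for m in optics.masks_of("gauge_block","wrist"):
    ys,xs=np.nonzero(m["region"]); print(m["p"],np.round(m["rect"]),at_z(f,xs.mean(),ys.mean(),.025).round(3))
E
```

```text
clock: 3.82
position: [0.4608, -0.2833, 0.2314]
tool_rot: [3.141, 0.001, 1.314]
force: [1.6, 0.2, 0.5]
grip_width: 0.0856
finger_force: 0.0
{'clock': 3.875, 'position': [0.4615, -0.2814, 0.2312], 'tool_rot': [-3.1415, -0.0, 1.3156], 'force': [1.0734, 0.9275, -0.0672], 'grip_width': 0.0856, 'finger_force': 0.0, 'qpos': [0.109, 0.4191, 0.4437, 1.8412, -0.2198, 0.9296, 0.3963]}
0.86 [318. 196.  38.  45.] [ 0.474 -0.293  0.025]
0.84 [294. 125.  36.  38.] [ 0.47  -0.219  0.025]
0.78 [375. 139.  44.  37.] [ 0.543 -0.249  0.025]
```

View pics/w2.png

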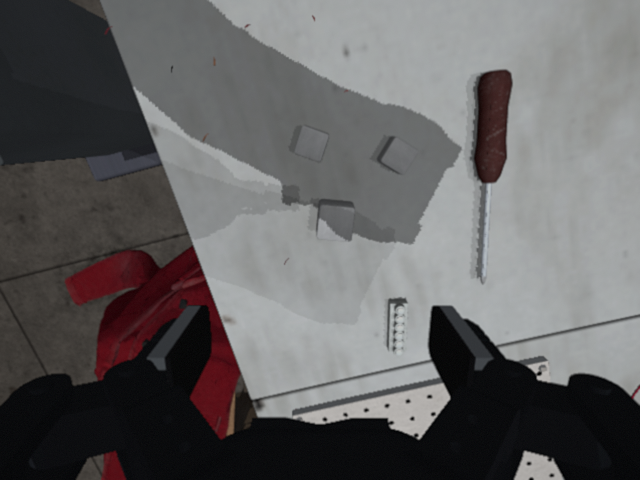

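The wrist picture shows the largest block at (336,220) and the smaller look-alikes at (312,143) and (398,154). I'll make one enlarged crop to confirm and to read its corners.

Run:
```python
import cv2
a=cv2.imread("pics/w2.png")[115:255,280:430]; cv2.imwrite("pics/w2c.png",cv2.resize(a,None,fx=4.2,fy=4.2,interpolation=cv2.INTER_CUBIC))
```

```text
(no output)
```

View pics/w2c.png

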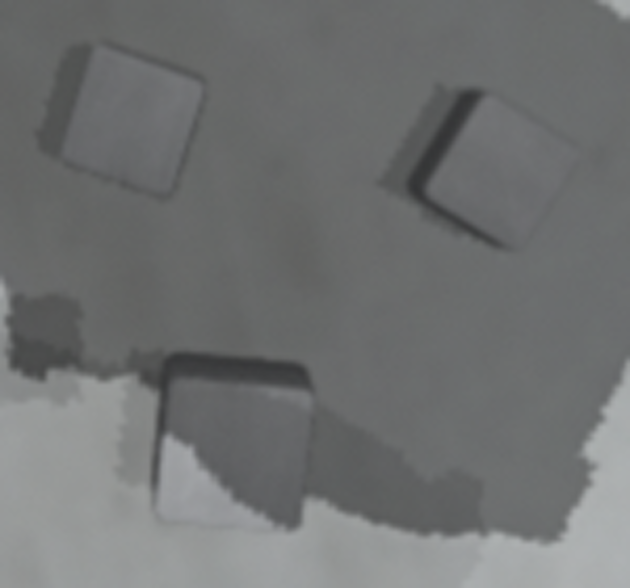

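The big block's top corners in the crop are (165,378), (312,392), (299,530) and (156,522). That makes its side about 1.25 times that of the other two, so it is the 36 mm one.

Run:
```python
from h import *
f=dict(np.load("w2.npz"))
B=np.array([at_z(f,280+x/4.2,115+y/4.2,.03)[:2] for x,y in((165,378),(312,392),(299,530),(156,522))])
print(B.round(4),B.mean(0).round(4))
A=[]
for i in range(4): d=B[(i+1)%4]-B[i]; a=np.arctan2(d[1],d[0])+i*np.pi/2; A.append((a+.3+np.pi)%(2*np.pi)-np.pi-.3); print(np.linalg.norm(d).round(4),A[-1].round(3))
psi=np.mean(A)+np.pi/2; s=monitor.observe(); ps=s["tool_rot"][2]; d=B.mean(0)-s["position"][:2]
print("target yaw",psi,"wz",ps-psi,"dx,dy in current tool cm",100*(d@[np.cos(ps),np.sin(ps)]),100*(d@[np.sin(ps),-np.cos(ps)]))
```

```text
[[ 0.463  -0.2742]
 [ 0.4941 -0.2857]
 [ 0.4839 -0.3164]
 [ 0.4525 -0.3061]] [ 0.4734 -0.2956]
0.0332 -0.353
0.0323 -0.322
0.033 -0.315
0.0336 -0.318
target yaw 1.2437615964282382 wz 0.07338387867129215 dx,dy in current tool cm -1.1911410418304447 1.4848330051677623
```

```bash
python3 -m handwheel '[{"dx":-1.2,"dy":1.5,"dz":4,"wx":0,"wy":0,"wz":0.075,"claw":80},{"dx":0,"dy":0,"dz":5.5,"wx":0,"wy":0,"wz":0,"claw":80},{"dx":0,"dy":0,"dz":5.5,"wx":0,"wy":0,"wz":0,"claw":80},{"dx":0,"dy":0,"dz":3,"wx":0,"wy":0,"wz":0,"claw":80},{"dx":0,"dy":0,"dz":0,"wx":0,"wy":0,"wz":0,"claw":80}]' 40
python3 - <<'E'
from h import *
st()
E
```

```text
clock: 4.55
position: [0.4726, -0.2946, 0.0496]
tool_rot: [-3.138, -0.001, 1.243]
force: [0.5, -0.2, 1.3]
grip_width: 0.0681
finger_force: 0.0
{'clock': 4.55, 'position': [0.4726, -0.2946, 0.0496], 'tool_rot': [-3.1379, -0.001, 1.2432], 'force': [0.4719, -0.1684, 1.3287], 'grip_width': 0.0681, 'finger_force': 0.0, 'qpos': [0.2248, 0.7085, 0.3217, 1.9174, -0.3857, 0.5799, 0.4733]}
```

```bash
python3 -m handwheel '[{"dx":0,"dy":0,"dz":2.5,"wx":0,"wy":0,"wz":0,"claw":80},{"dx":0,"dy":0,"dz":1.8,"wx":0,"wy":0,"wz":0,"claw":80},{"dx":0,"dy":0,"dz":0,"wx":0,"wy":0,"wz":0,"claw":60},{"dx":0,"dy":0,"dz":0,"wx":0,"wy":0,"wz":0,"claw":20},{"dx":0,"dy":0,"dz":0,"wx":0,"wy":0,"wz":0,"claw":20},{"dx":0,"dy":0,"dz":0,"wx":0,"wy":0,"wz":0,"claw":20}]' 40
```

```text
clock: 5.3
position: [0.4733, -0.2968, 0.0094]
tool_rot: [3.14, -0.0, 1.241]
force: [-0.8, 1.7, 8.2]
grip_width: 0.0353
finger_force: 41.0
```

```bash
python3 -m handwheel '[{"dx":0,"dy":0,"dz":-2,"wx":0,"wy":0,"wz":0,"claw":20},{"dx":0,"dy":0,"dz":-5,"wx":0,"wy":0,"wz":0,"claw":20},{"dx":0,"dy":0,"dz":-5,"wx":0,"wy":0,"wz":0,"claw":20},{"dx":0,"dy":0,"dz":0,"wx":0,"wy":0,"wz":0,"claw":20}]' 40
cat > tgt.py <<'E'
from h import *; from fit import W
import sys
p=np.load("gauge.npy")
def to(gx,gy,z,dpsi=0):
    s=monitor.observe(); X=W(p,(gx/1e3,gy/1e3,z)); ps=s["tool_rot"][2]; d=X-s["position"]
    print("target",X.round(4),"dx,dy,dz cm",np.round([100*(d[0]*np.cos(ps)+d[1]*np.sin(ps)),100*(d[0]*np.sin(ps)-d[1]*np.cos(ps)),-100*d[2]],2),"wz",round(ps-(p[2]+np.pi/2),4),"force",np.round(s["force"],2))
if __name__=="__main__": to(*map(float,sys.argv[1:4]))
E
python3 tgt.py 0 -53 0.12; python3 -c "
from h import *;st()
f=optics.grab_frame('wrist');cv2.imwrite('pics/w3.png',f['frame'])"
```

```text
clock: 5.8
position: [0.4744, -0.2977, 0.1329]
tool_rot: [3.135, 0.0, 1.24]
force: [0.2, 1.1, -3.1]
grip_width: 0.0351
finger_force: 41.0
target [ 0.5243 -0.0303  0.12  ] dx,dy,dz cm [26.91 -3.95  1.29] wz -0.0839 force [ 0.17  1.14 -3.13]
{'clock': 5.8, 'position': [0.4744, -0.2977, 0.1329], 'tool_rot': [3.135, 0.0005, 1.2405], 'force': [0.1693, 1.1402, -3.1292], 'grip_width': 0.0351, 'finger_force': 41.0313, 'qpos': [0.1687, 0.5821, 0.4035, 1.8822, -0.3285, 0.7357, 0.427]}
```

```bash
python3 -m handwheel '[{"dx":0,"dy":0,"dz":0,"wx":0,"wy":0,"wz":-0.084,"claw":20},{"dx":5,"dy":-0.3,"dz":0,"wx":0,"wy":0,"wz":0,"claw":20},{"dx":6,"dy":-0.4,"dz":0,"wx":0,"wy":0,"wz":0,"claw":20},{"dx":6,"dy":-0.4,"dz":0,"wx":0,"wy":0,"wz":0,"claw":20},{"dx":6,"dy":-0.4,"dz":0,"wx":0,"wy":0,"wz":0,"claw":20},{"dx":4.2,"dy":-0.2,"dz":0,"wx":0,"wy":0,"wz":0,"claw":20},{"dx":0,"dy":0,"dz":2,"wx":0,"wy":0,"wz":0,"claw":20},{"dx":0,"dy":0,"dz":0,"wx":0,"wy":0,"wz":0,"claw":20}]' 40
python3 tgt.py 0 -53 0.12
python3 - <<'E'
from h import *
from fit import W,inv
p=np.load("gauge.npy")
f=optics.grab_frame("wrist");cv2.imwrite('pics/w4.png',f['frame']); s=st(); np.savez("w4.npz",**f)
print("TCP in gauge",inv(p,np.array(s["position"])))
g=optics.grab_frame("side"); np.savez("s4.npz",**g)
a=f["frame"][60:460,60:580]; a=cv2.resize(a,(400,308))
b=g["frame"][165:285,240:370]; b=cv2.resize(b,(400,369),interpolation=cv2.INTER_CUBIC)
o=np.zeros((480,800,3),np.uint8);
w=cv2.resize(f["frame"][100:400,170:470],(480,480))[:, 40:440]
o[:480,:400]=w; o[:369,400:]=b; cv2.imwrite("pics/c4.png",o)
E
```

```text
clock: 6.85
position: [0.5213, -0.0285, 0.107]
tool_rot: [-3.138, 0.001, 1.325]
force: [-0.0, -0.7, -2.2]
grip_width: 0.035
finger_force: 40.9
target [ 0.5243 -0.0303  0.12  ] dx,dy,dz cm [-0.1   0.34 -1.3 ] wz 0.001 force [-0.03 -0.68 -2.25]
{'clock': 6.9, 'position': [0.5218, -0.0292, 0.1078], 'tool_rot': [-3.1397, 0.001, 1.3242], 'force': [0.2028, -0.6656, -2.1079], 'grip_width': 0.0354, 'finger_force': 40.881, 'qpos': [-0.3335, 0.5743, 0.3778, 1.9861, -0.3394, 0.6441, 0.0172]}
TCP in gauge [ -2.78641222 -52.55032656]
```

View pics/c4.png

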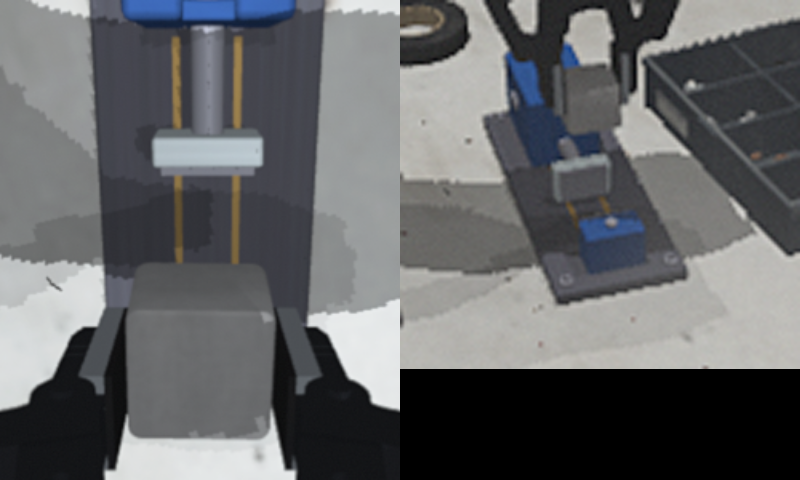

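Run:
```python
from h import *
from fit import inv
p=np.load("gauge.npy"); f=dict(np.load("w4.npz"))
c=lambda x,y:(170+(x+40)/1.6,100+y/1.6)
for n,o,z in(("baseL",(93,20),.01),("baseR",(325,20),.01),("baseL2",(106,300),.01),("baseR2",(309,300),.01),("jawL",(153,165),.0385),("jawR",(263,165),.0385),("bTL",(128,310),.128),("bTR",(272,310),.128),("bBL",(129,437),.128),("bBR",(269,437),.128),("bBotL",(131,266),.098),("bBotR",(268,266),.098)):
    print(n,inv(p,at_z(f,*c(*o),z)).round(1))
```

```text
baseL [-44.3  33.5]
baseR [43.9 33.6]
baseL2 [-44.4 -81.7]
baseR2 [ 44.2 -81.5]
jawL [-20.3 -16.9]
jawR [ 19.2 -16.8]
bTL [-19.3 -33.1]
bTR [ 12.7 -33.1]
bBL [-20.1 -65.8]
bBR [ 13.1 -65.7]
bBotL [-22.  -33.7]
bBotR [ 15.1 -33.6]
```

```bash
python3 -m handwheel '[{"dx":-0.1,"dy":0.3,"dz":2,"wx":0,"wy":0,"wz":0,"claw":20},{"dx":0,"dy":0,"dz":3,"wx":0,"wy":0,"wz":0,"claw":20},{"dx":0,"dy":0,"dz":2,"wx":0,"wy":0,"wz":0,"claw":20},{"dx":0,"dy":0,"dz":1,"wx":0,"wy":0,"wz":0,"claw":20},{"dx":0,"dy":0,"dz":0,"wx":0,"wy":0,"wz":0,"claw":20},{"dx":0,"dy":0,"dz":0,"wx":0,"wy":0,"wz":0,"claw":20}]' 40; python3 tgt.py 0 -53 0.0195
```

```text
clock: 7.7
position: [0.5257, -0.0307, 0.0291]
tool_rot: [3.141, -0.0, 1.324]
force: [-0.1, 0.3, -2.0]
grip_width: 0.0352
finger_force: 40.9
target [ 0.5243 -0.0303  0.0195] dx,dy,dz cm [-0.   -0.14  0.96] wz 0.0 force [-0.13  0.28 -2.04]
```

```bash
python3 -m handwheel '[{"dx":0,"dy":-0.1,"dz":0.4,"wx":0,"wy":0,"wz":0,"claw":20},{"dx":0,"dy":0,"dz":0.3,"wx":0,"wy":0,"wz":0,"claw":20},{"dx":0,"dy":0,"dz":0.1,"wx":0,"wy":0,"wz":0,"claw":20},{"dx":0,"dy":0,"dz":0,"wx":0,"wy":0,"wz":0,"claw":20}]' 40
python3 -m handwheel '[{"dx":0,"dy":0,"dz":0.1,"wx":0,"wy":0,"wz":0,"claw":20},{"dx":0,"dy":0,"dz":0,"wx":0,"wy":0,"wz":0,"claw":20}]' 40
python3 -m handwheel '[{"dx":0,"dy":0,"dz":0.1,"wx":0,"wy":0,"wz":0,"claw":20},{"dx":0,"dy":0,"dz":0,"wx":0,"wy":0,"wz":0,"claw":20}]' 40
```

```text
clock: 8.2
position: [0.5243, -0.0303, 0.0202]
tool_rot: [-3.141, 0.0, 1.325]
force: [-0.5, -0.0, -2.7]
grip_width: 0.0355
finger_force: 40.9
clock: 8.45
position: [0.5244, -0.0302, 0.0194]
tool_rot: [3.141, -0.0, 1.325]
force: [0.0, -0.7, 1.3]
grip_width: 0.0353
finger_force: 41.2
clock: 8.7
position: [0.5243, -0.0302, 0.0193]
tool_rot: [3.141, -0.001, 1.325]
force: [-7.2, 1.6, 26.0]
grip_width: 0.0352
finger_force: 44.3
```

```bash
python3 -m handwheel '[{"dx":0,"dy":0,"dz":-0.1,"wx":0,"wy":0,"wz":0,"claw":20},{"dx":0,"dy":0,"dz":0,"wx":0,"wy":0,"wz":0,"claw":70},{"dx":0,"dy":0,"dz":0,"wx":0,"wy":0,"wz":0,"claw":70},{"dx":0,"dy":0,"dz":0,"wx":0,"wy":0,"wz":0,"claw":70},{"dx":0,"dy":0,"dz":-3,"wx":0,"wy":0,"wz":0,"claw":70},{"dx":-3,"dy":0,"dz":-5,"wx":0,"wy":0,"wz":0,"claw":70},{"dx":-3,"dy":0,"dz":-5,"wx":0,"wy":0,"wz":0,"claw":0},{"dx":0,"dy":0,"dz":0,"wx":0,"wy":0,"wz":0,"claw":0}]' 40
python3 - <<'E'
from h import *
f=optics.grab_frame("wrist"); st(); np.savez("w5.npz",**f)
for n in("gauge_block","jaw","thumbwheel"):
    for m in optics.masks_of(n,"wrist"): print(n,m["p"],np.round(m["rect"]))
cv2.imwrite("pics/w5.png",cv2.resize(f["frame"][0:480,160:460],None,fx=1.24,fy=1.24,interpolation=cv2.INTER_CUBIC))
E
```

```text
clock: 9.7
position: [0.5107, -0.0908, 0.1525]
tool_rot: [3.136, -0.001, 1.322]
force: [-0.1, 0.7, -2.1]
grip_width: 0.0242
finger_force: 0.0
{'clock': 9.75, 'position': [0.5102, -0.0891, 0.1506], 'tool_rot': [3.1389, -0.0009, 1.3234], 'force': [0.3962, 1.4999, -0.8218], 'grip_width': 0.0163, 'finger_force': 0.0, 'qpos': [-0.2496, 0.4983, 0.4159, 1.9748, -0.2965, 0.7242, 0.0974]}
gauge_block 0.95 [290. 120.  54.  56.]
gauge_block 0.58 [291. 354.  39.  46.]
jaw 0.7 [284.  13.  58.  93.]
```

View pics/w5.png

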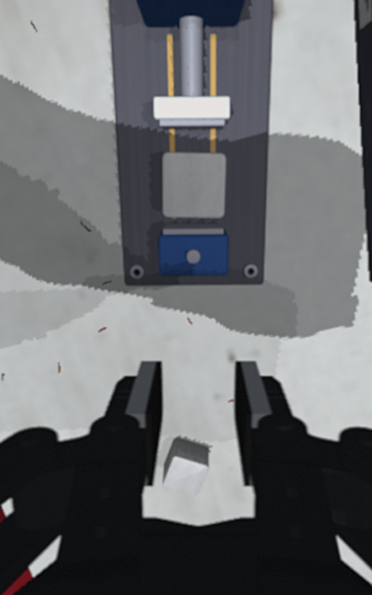

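The block stands upright and square between the anvil and the jaw, clear of both, at (194,185) in the crop. Next I'll go over the housing to find the wheel.

```bash
python3 -m handwheel '[{"dx":3,"dy":0,"dz":-4,"wx":0,"wy":0,"wz":0,"claw":0},{"dx":6,"dy":0,"dz":-1.5,"wx":0,"wy":0,"wz":0,"claw":0},{"dx":5,"dy":0,"dz":0,"wx":0,"wy":0,"wz":0,"claw":0},{"dx":2,"dy":0,"dz":0,"wx":0,"wy":0,"wz":0,"claw":0},{"dx":0,"dy":0,"dz":0,"wx":0,"wy":0,"wz":0,"claw":0},{"dx":0,"dy":0,"dz":0,"wx":0,"wy":0,"wz":0,"claw":0}]' 40
python3 - <<'E'
from h import *
from fit import inv
p=np.load("gauge.npy")
f=optics.grab_frame("wrist"); s=st(); np.savez("w6.npz",**f); print(inv(p,np.array(s["position"])))
for m in optics.masks_of("thumbwheel","wrist"): print(m["p"],np.round(m["rect"]))
u,v=proj(f,[*(lambda q:q)(__import__("fit").W(p,(0,.065,.065)))]); u,v=int(u),int(v); print(u,v)
v0,u0=max(0,v-100),max(0,u-100)
o=np.hstack([cv2.resize(f["frame"][v0:v0+200,u0:u0+200],(560,560),interpolation=cv2.INTER_CUBIC),cv2.resize(f["frame"][:,100:540],(220,240))[[*range(240)]+[0]*320]])
print(u0,v0); cv2.imwrite("pics/w6.png",o)
E
```

```text
clock: 10.65
position: [0.5482, 0.0655, 0.2037]
tool_rot: [-3.141, 0.001, 1.324]
force: [-1.0, -0.4, -0.0]
grip_width: 0.0002
finger_force: 0.0
{'clock': 10.7, 'position': [0.5483, 0.0654, 0.2039], 'tool_rot': [-3.141, 0.0009, 1.3231], 'force': [0.5772, 0.5211, -0.6097], 'grip_width': 0.0002, 'finger_force': 0.0, 'qpos': [-0.547, 0.475, 0.4429, 1.8394, -0.2555, 0.8842, -0.2314]}
[-0.09272437 45.64824026]
0.78 [314. 161.  12.  72.]
319 207
219 107
```

View pics/w6.png

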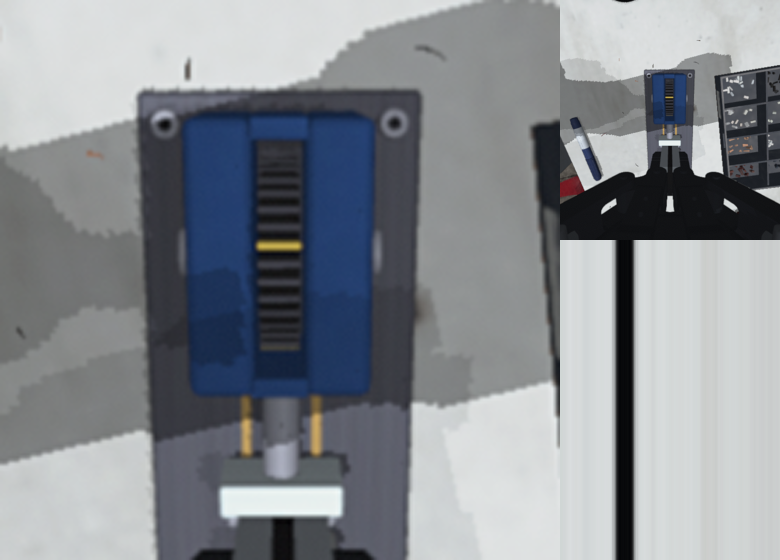

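```bash
python3 - <<'E'
from h import *
from fit import inv
p=np.load("gauge.npy"); f=dict(np.load("w6.npz"))
c=lambda x,y:(219+x/2.8,107+y/2.8)
for n,o,z in(("wheel far",(279,140),.065),("wheel near",(279,352),.065),("mark",(279,246),.073),("hous far L",(187,116),.065),("hous far R",(372,116),.065),("hous near",(281,395),.065),("wheelL",(256,246),.072),("wheelR",(302,246),.072),("axle",(181,252),.045),("axleR",(377,252),.045)):
    print(n,inv(p,at_z(f,*c(*o),z)).round(1))
E
python3 tgt.py 0 75 0.09
```

```text
wheel far [ -1.  102.6]
wheel near [-1.  44.7]
mark [-1.  75.8]
hous far L [-25.1 108.8]
hous far R [ 23.5 108.8]
hous near [-0.4 32.1]
wheelL [-7.1 75.6]
wheelR [ 5.2 75.6]
axle [-29.6  69.6]
axleR [27.6 69.6]
target [0.5556 0.0938 0.09  ] dx,dy,dz cm [ 2.93 -0.   11.41] wz -0.0014 force [-0.56 -0.04  0.34]
```

```bash
python3 -m handwheel '[{"dx":3.4,"dy":0,"dz":3,"wx":0,"wy":0,"wz":0,"claw":0},{"dx":0,"dy":-0.05,"dz":5,"wx":0,"wy":0,"wz":0,"claw":0},{"dx":0,"dy":0,"dz":3,"wx":0,"wy":0,"wz":0,"claw":0},{"dx":0,"dy":0,"dz":1,"wx":0,"wy":0,"wz":0,"claw":0},{"dx":0,"dy":0,"dz":0,"wx":0,"wy":0,"wz":0,"claw":0},{"dx":0,"dy":0,"dz":0,"wx":0,"wy":0,"wz":0,"claw":0}]' 40
python3 tgt.py 0 80 0.073; python3 -c "from h import *;st()"
```

```text
clock: 11.5
position: [0.5571, 0.0997, 0.0856]
tool_rot: [3.14, -0.001, 1.324]
force: [0.1, 0.6, 0.8]
grip_width: 0.0001
finger_force: 0.0
target [0.5568 0.0987 0.073 ] dx,dy,dz cm [-0.11 -0.01  1.26] wz -0.0 force [0.13 0.64 0.76]
{'clock': 11.5, 'position': [0.5571, 0.0997, 0.0856], 'tool_rot': [3.1401, -0.0009, 1.3243], 'force': [0.1319, 0.64, 0.7582], 'grip_width': 0.0001, 'finger_force': 0.0, 'qpos': [-0.527, 0.6594, 0.3498, 1.8864, -0.3523, 0.6543, -0.2093]}
```

```bash
python3 -m handwheel '[{"dx":0,"dy":0,"dz":0.8,"wx":0,"wy":0,"wz":0,"claw":0},{"dx":0,"dy":0,"dz":0.2,"wx":0,"wy":0,"wz":0,"claw":0},{"dx":0,"dy":0,"dz":0.05,"wx":0,"wy":0,"wz":0,"claw":0},{"dx":0,"dy":0,"dz":0,"wx":0,"wy":0,"wz":0,"claw":0},{"dx":0,"dy":0,"dz":0,"wx":0,"wy":0,"wz":0,"claw":0}]'
python3 -m handwheel '[{"dx":0,"dy":0,"dz":0.05,"wx":0,"wy":0,"wz":0,"claw":0},{"dx":0,"dy":0,"dz":0,"wx":0,"wy":0,"wz":0,"claw":0}]'
```

```text
clock: 12.12
position: [0.5565, 0.0999, 0.0739]
tool_rot: [3.141, -0.0, 1.325]
force: [0.7, -1.0, -0.3]
grip_width: -0.0001
finger_force: 0.0
clock: 12.38
position: [0.5564, 0.0999, 0.0733]
tool_rot: [-3.142, 0.0, 1.325]
force: [-0.4, 0.0, -0.3]
grip_width: 0.0004
finger_force: 0.0
```

```bash
python3 -m handwheel '[{"dx":0,"dy":0,"dz":0.03,"wx":0,"wy":0,"wz":0,"claw":0},{"dx":0,"dy":0,"dz":0,"wx":0,"wy":0,"wz":0,"claw":0}]'
```

```text
clock: 12.62
position: [0.5564, 0.0999, 0.073]
tool_rot: [3.142, 0.0, 1.325]
force: [0.1, 0.6, 0.0]
grip_width: 0.0001
finger_force: 0.0
```

```bash
python3 -m handwheel '[{"dx":0,"dy":0,"dz":0.03,"wx":0,"wy":0,"wz":0,"claw":0},{"dx":0,"dy":0,"dz":0,"wx":0,"wy":0,"wz":0,"claw":0}]'
```

```text
clock: 12.88
position: [0.5564, 0.0999, 0.0727]
tool_rot: [-3.142, 0.0, 1.325]
force: [0.3, 0.1, 1.2]
grip_width: -0.0
finger_force: 0.3
```

```bash
python3 -m handwheel '[{"dx":0,"dy":0,"dz":0.02,"wx":0,"wy":0,"wz":0,"claw":0},{"dx":0,"dy":0,"dz":0,"wx":0,"wy":0,"wz":0,"claw":0}]'
```

```text
clock: 13.12
position: [0.5565, 0.0999, 0.0726]
tool_rot: [3.141, -0.0, 1.325]
force: [-0.2, -0.0, 3.7]
grip_width: 0.0001
finger_force: 1.3
```

```bash
python3 -m handwheel '[{"dx":-0.2,"dy":0,"dz":0.005,"wx":0,"wy":0,"wz":0,"claw":0},{"dx":-0.2,"dy":0,"dz":0,"wx":0,"wy":0,"wz":0,"claw":0},{"dx":0,"dy":0,"dz":0,"wx":0,"wy":0,"wz":0,"claw":0}]'
```

```text
clock: 13.5
position: [0.5556, 0.0959, 0.0728]
tool_rot: [3.141, -0.0, 1.325]
force: [-1.8, 0.6, 9.2]
grip_width: 0.0002
finger_force: 4.6
```

```bash
python3 -m handwheel '[{"dx":-0.2,"dy":0,"dz":-0.015,"wx":0,"wy":0,"wz":0,"claw":0},{"dx":-0.2,"dy":0,"dz":0,"wx":0,"wy":0,"wz":0,"claw":0},{"dx":0,"dy":0,"dz":0,"wx":0,"wy":0,"wz":0,"claw":0}]'
```

```text
clock: 13.88
position: [0.5546, 0.0919, 0.0729]
tool_rot: [3.141, -0.0, 1.324]
force: [-3.1, -0.9, 9.0]
grip_width: -0.0001
finger_force: 4.5
```

```bash
python3 -m handwheel '[{"dx":-0.2,"dy":0,"dz":-0.015,"wx":0,"wy":0,"wz":0,"claw":0},{"dx":-0.2,"dy":0,"dz":0,"wx":0,"wy":0,"wz":0,"claw":0},{"dx":0,"dy":0,"dz":0,"wx":0,"wy":0,"wz":0,"claw":0}]'
python3 - <<'E'
from h import *
from fit import inv,W
p=np.load("gauge.npy"); s=monitor.observe(); print("TCP g",inv(p,np.array(s["position"])))
for n in("side","scene"):
    f=optics.grab_frame(n)
    for m in optics.masks_of("jaw",n):
        ys,xs=np.nonzero(m["region"]); print(n,m["p"],np.round(m["rect"]),inv(p,at_z(f,xs.mean(),ys.mean(),.03)).round(1))
E
```

```text
clock: 14.25
position: [0.5535, 0.088, 0.073]
tool_rot: [3.141, -0.0, 1.325]
force: [-2.1, -0.3, 6.2]
grip_width: -0.0001
finger_force: 3.2
TCP g [-0.56177646 68.87672454]
side 0.74 [290. 209.  20.  19.] [-3.1 -7.2]
scene 0.58 [286. 220.  20.  20.] [-3.2 -9.3]
```

```bash
python3 -m handwheel '[{"dx":-0.2,"dy":0,"dz":-0.005,"wx":0,"wy":0,"wz":0,"claw":0},{"dx":-0.2,"dy":0,"dz":0,"wx":0,"wy":0,"wz":0,"claw":0},{"dx":-0.2,"dy":0,"dz":0,"wx":0,"wy":0,"wz":0,"claw":0},{"dx":0,"dy":0,"dz":0,"wx":0,"wy":0,"wz":0,"claw":0}]'
```

```text
clock: 14.95
position: [0.5521, 0.0822, 0.073]
tool_rot: [3.141, -0.0, 1.325]
force: [-0.8, 0.5, 5.0]
grip_width: 0.0001
finger_force: 2.8
```

```bash
python3 -m handwheel '[{"dx":-0.2,"dy":0,"dz":0,"wx":0,"wy":0,"wz":0,"claw":0},{"dx":-0.1,"dy":0,"dz":0,"wx":0,"wy":0,"wz":0,"claw":0},{"dx":0,"dy":0,"dz":0,"wx":0,"wy":0,"wz":0,"claw":0}]'
```

```text
clock: 15.32
position: [0.5514, 0.0793, 0.0729]
tool_rot: [3.141, 0.0, 1.325]
force: [-0.4, -1.8, 5.2]
grip_width: -0.0001
finger_force: 2.6
```

```bash
python3 -m handwheel '[{"dx":0,"dy":0,"dz":-1,"wx":0,"wy":0,"wz":0,"claw":0},{"dx":-0.8,"dy":0,"dz":-6,"wx":0,"wy":0,"wz":0,"claw":0},{"dx":-0.6,"dy":0,"dz":-6,"wx":0,"wy":0,"wz":0,"claw":0},{"dx":0,"dy":0,"dz":0,"wx":0,"wy":0,"wz":0,"claw":0},{"dx":0,"dy":0,"dz":0,"wx":0,"wy":0,"wz":0,"claw":0}]'
cat > look.py <<'E'
from h import *
from fit import inv,W
import sys
p=np.load("gauge.npy")
f=optics.grab_frame("wrist"); s=monitor.observe(); print("TCP g",inv(p,np.array(s["position"])).round(1),np.round(s["position"],4))
hsv=cv2.cvtColor(f["frame"],cv2.COLOR_BGR2HSV)
m=cv2.inRange(hsv,(18,120,90),(38,255,255)); n,l,stt,ce=cv2.connectedComponentsWithStats(m)
for i in range(1,n):
    if stt[i][4]>8:
        g=inv(p,at_z(f,*ce[i],.071)); 
        if abs(g[0])<8 and 35<g[1]<110: print("mark g",g.round(1),"area",stt[i][4])
r,c=np.indices((480,640))
u,v=proj(f,W(p,(0,-.02,.04))).astype(int)
w=f["frame"]; cv2.imwrite(sys.argv[1],w); np.savez("last.npz",**f)
# jaw top strip: bright column profile
for y in range(30,-80,-1):
    q=proj(f,W(p,(.013,y/1e3,.0385))); 
    if 0<=q[1]<479: print(y,int(w[int(q[1]),int(q[0])].mean()),end="; ")
E
python3 look.py pics/w7.png
```

```text
clock: 15.95
position: [0.5476, 0.0662, 0.2028]
tool_rot: [-3.141, -0.0, 1.325]
force: [-0.6, -0.3, 0.0]
grip_width: 0.0002
finger_force: 0.0
TCP g [-1.2 46.2] [0.5474 0.0662 0.2022]
mark g [-1.6 94.9] area 31
mark g [-1.2 56.1] area 31
30 60; 29 60; 28 60; 27 60; 26 59; 25 57; 24 53; 23 58; 22 60; 21 59; 20 58; 19 61; 18 76; 17 96; 16 101; 15 99; 14 99; 13 98; 12 99; 11 100; 10 98; 9 98; 8 98; 7 98; 6 98; 5 98; 4 97; 3 98; 2 98; 1 99; 0 98; -1 100; -2 93; -3 62; -4 89; -5 95; -6 94; -7 94; -8 96; -9 95; -10 97; -11 97; -12 95; -13 96; -14 136; -15 184; -16 130; -17 74; -18 66; -19 70; -20 69; -21 72; -22 71; -23 71; -24 72; -25 73; -26 74; -27 74; -28 75; -29 74; -30 75; -31 75; -32 74; -33 75; -34 75; -35 74; -36 76; -37 76; -38 75; -39 74; -40 74; -41 75; -42 74; -43 75; -44 75; -45 75; -46 76; -47 76; -48 75; -49 74; -50 75; -51 75; -52 75; -53 76; -54 75; -55 76; -56 75; -57 75; -58 81; -59 77; -60 42; -61 18; -62 18; -63 18; -64 19; -65 20; -66 18; -67 20; -68 19; -69 19; -70 20; -71 18; -72 20; -73 18; -74 19; -75 19; -76 19; -77 19; -78 19; -79 19;
```

```bash
python3 -m handwheel '[{"dx":3.3,"dy":0.1,"dz":3,"wx":0,"wy":0,"wz":0,"claw":0},{"dx":0,"dy":0,"dz":5,"wx":0,"wy":0,"wz":0,"claw":0},{"dx":0,"dy":0,"dz":3.5,"wx":0,"wy":0,"wz":0,"claw":0},{"dx":0,"dy":0,"dz":1.2,"wx":0,"wy":0,"wz":0,"claw":0},{"dx":0,"dy":0,"dz":0,"wx":0,"wy":0,"wz":0,"claw":0},{"dx":0,"dy":0,"dz":0,"wx":0,"wy":0,"wz":0,"claw":0},{"dx":0,"dy":0,"dz":0,"wx":0,"wy":0,"wz":0,"claw":0}]'
python3 tgt.py 0 79 0.0731; python3 -c "from h import *;st()"
```

```text
clock: 16.88
position: [0.5574, 0.0978, 0.0768]
tool_rot: [3.14, -0.001, 1.325]
force: [-0.8, 0.3, -0.7]
grip_width: -0.0
finger_force: 0.0
target [0.5565 0.0977 0.0731] dx,dy,dz cm [-0.04 -0.08  0.37] wz 0.0004 force [-0.85  0.28 -0.67]
{'clock': 16.875, 'position': [0.5574, 0.0978, 0.0768], 'tool_rot': [3.1403, -0.0009, 1.3248], 'force': [-0.8461, 0.2825, -0.6699], 'grip_width': -0.0, 'finger_force': 0.0, 'qpos': [-0.5191, 0.6731, 0.3436, 1.8898, -0.3608, 0.6377, -0.1984]}
```

```bash
python3 -m handwheel '[{"dx":0,"dy":-0.1,"dz":0.3,"wx":0,"wy":0,"wz":0,"claw":0},{"dx":0,"dy":0,"dz":0.03,"wx":0,"wy":0,"wz":0,"claw":0},{"dx":0,"dy":0,"dz":0,"wx":0,"wy":0,"wz":0,"claw":0},{"dx":0,"dy":0,"dz":0,"wx":0,"wy":0,"wz":0,"claw":0}]'
```

```text
clock: 17.38
position: [0.5561, 0.0981, 0.0727]
tool_rot: [3.141, -0.0, 1.325]
force: [-0.6, 1.4, 6.4]
grip_width: -0.0001
finger_force: 2.8
```

```bash
python3 -m handwheel '[{"dx":0,"dy":0,"dz":0.02,"wx":0,"wy":0,"wz":0,"claw":0},{"dx":0,"dy":0,"dz":0,"wx":0,"wy":0,"wz":0,"claw":0}]'
```

```text
clock: 17.62
position: [0.5561, 0.0981, 0.0726]
tool_rot: [3.141, -0.0, 1.325]
force: [-1.1, 0.7, 7.8]
grip_width: -0.0
finger_force: 4.1
```

```bash
python3 -m handwheel '[{"dx":-0.2,"dy":0,"dz":-0.02,"wx":0,"wy":0,"wz":0,"claw":0},{"dx":-0.2,"dy":0,"dz":-0.01,"wx":0,"wy":0,"wz":0,"claw":0},{"dx":-0.2,"dy":0,"dz":-0.01,"wx":0,"wy":0,"wz":0,"claw":0},{"dx":0,"dy":0,"dz":0,"wx":0,"wy":0,"wz":0,"claw":0}]'
```

```text
clock: 18.12
position: [0.5546, 0.092, 0.0729]
tool_rot: [3.141, -0.0, 1.325]
force: [-1.1, -1.1, 7.2]
grip_width: 0.0003
finger_force: 3.6
```

```bash
python3 -m handwheel '[{"dx":-0.2,"dy":0,"dz":-0.01,"wx":0,"wy":0,"wz":0,"claw":0},{"dx":-0.2,"dy":0,"dz":-0.005,"wx":0,"wy":0,"wz":0,"claw":0},{"dx":-0.2,"dy":0,"dz":0,"wx":0,"wy":0,"wz":0,"claw":0},{"dx":0,"dy":0,"dz":0,"wx":0,"wy":0,"wz":0,"claw":0}]'
```

```text
clock: 18.62
position: [0.5531, 0.086, 0.073]
tool_rot: [3.141, 0.0, 1.324]
force: [0.3, -1.2, 6.4]
grip_width: -0.0001
finger_force: 3.0
```

```bash
python3 -m handwheel '[{"dx":-0.2,"dy":0,"dz":0,"wx":0,"wy":0,"wz":0,"claw":0},{"dx":-0.2,"dy":0,"dz":0,"wx":0,"wy":0,"wz":0,"claw":0},{"dx":-0.2,"dy":0,"dz":0,"wx":0,"wy":0,"wz":0,"claw":0},{"dx":0,"dy":0,"dz":0,"wx":0,"wy":0,"wz":0,"claw":0}]'
python3 tgt.py 0 60 0.0731
```

```text
clock: 19.12
position: [0.5517, 0.0802, 0.0729]
tool_rot: [3.141, 0.0, 1.324]
force: [0.2, -1.2, 5.5]
grip_width: 0.0002
finger_force: 2.7
target [0.5519 0.0793 0.0731] dx,dy,dz cm [-0.09  0.05 -0.02] wz 0.0 force [ 0.21 -1.19  5.49]
```

```bash
python3 -m handwheel '[{"dx":-0.2,"dy":0,"dz":0,"wx":0,"wy":0,"wz":0,"claw":0},{"dx":0,"dy":0,"dz":-0.5,"wx":0,"wy":0,"wz":0,"claw":0},{"dx":1.1,"dy":0.05,"dz":0,"wx":0,"wy":0,"wz":0,"claw":0},{"dx":1,"dy":0,"dz":0,"wx":0,"wy":0,"wz":0,"claw":0},{"dx":0,"dy":0,"dz":0.4,"wx":0,"wy":0,"wz":0,"claw":0},{"dx":0,"dy":0,"dz":0.05,"wx":0,"wy":0,"wz":0,"claw":0},{"dx":0,"dy":0,"dz":0,"wx":0,"wy":0,"wz":0,"claw":0},{"dx":0,"dy":0,"dz":0,"wx":0,"wy":0,"wz":0,"claw":0}]'
python3 tgt.py 0 79 0.0731
```

```text
clock: 20.12
position: [0.5566, 0.0985, 0.0734]
tool_rot: [-3.142, 0.0, 1.324]
force: [-0.2, 0.8, 0.5]
grip_width: -0.0002
finger_force: 0.0
target [0.5565 0.0977 0.0731] dx,dy,dz cm [-0.08  0.01  0.03] wz 0.0 force [-0.15  0.76  0.55]
```

```bash
python3 -m handwheel '[{"dx":0,"dy":0,"dz":0.04,"wx":0,"wy":0,"wz":0,"claw":0},{"dx":0,"dy":0,"dz":0.02,"wx":0,"wy":0,"wz":0,"claw":0},{"dx":0,"dy":0,"dz":0,"wx":0,"wy":0,"wz":0,"claw":0}]'
```

```text
clock: 20.5
position: [0.5567, 0.0987, 0.0728]
tool_rot: [3.142, 0.0, 1.325]
force: [-0.7, -1.0, 1.3]
grip_width: 0.0
finger_force: 0.7
```

```bash
python3 -m handwheel '[{"dx":-0.2,"dy":0,"dz":0.01,"wx":0,"wy":0,"wz":0,"claw":0},{"dx":-0.1,"dy":0,"dz":0,"wx":0,"wy":0,"wz":0,"claw":0},{"dx":0,"dy":0,"dz":0,"wx":0,"wy":0,"wz":0,"claw":0}]'
```

```text
clock: 20.88
position: [0.5561, 0.0959, 0.0729]
tool_rot: [3.141, -0.0, 1.325]
force: [-1.3, 0.5, 5.8]
grip_width: -0.0
finger_force: 2.9
```

```bash
python3 -m handwheel '[{"dx":-0.2,"dy":0,"dz":-0.01,"wx":0,"wy":0,"wz":0,"claw":0},{"dx":-0.2,"dy":0,"dz":-0.01,"wx":0,"wy":0,"wz":0,"claw":0},{"dx":-0.2,"dy":0,"dz":-0.01,"wx":0,"wy":0,"wz":0,"claw":0},{"dx":0,"dy":0,"dz":0,"wx":0,"wy":0,"wz":0,"claw":0}]'
```

```text
clock: 21.38
position: [0.5545, 0.0897, 0.073]
tool_rot: [3.141, 0.0, 1.324]
force: [0.1, 0.0, 5.4]
grip_width: -0.0002
finger_force: 2.4
```

```bash
python3 -m handwheel '[{"dx":-0.2,"dy":0,"dz":0,"wx":0,"wy":0,"wz":0,"claw":0},{"dx":-0.2,"dy":0,"dz":0,"wx":0,"wy":0,"wz":0,"claw":0},{"dx":0,"dy":0,"dz":0,"wx":0,"wy":0,"wz":0,"claw":0}]'
```

```text
clock: 21.75
position: [0.5535, 0.0861, 0.073]
tool_rot: [3.142, -0.0, 1.325]
force: [0.1, 2.1, 6.1]
grip_width: 0.0004
finger_force: 2.5
```

```bash
python3 -m handwheel '[{"dx":-0.15,"dy":0,"dz":0,"wx":0,"wy":0,"wz":0,"claw":0},{"dx":-0.15,"dy":0,"dz":0,"wx":0,"wy":0,"wz":0,"claw":0},{"dx":0,"dy":0,"dz":0,"wx":0,"wy":0,"wz":0,"claw":0}]'
```

```text
clock: 22.12
position: [0.5528, 0.0833, 0.073]
tool_rot: [3.142, -0.0, 1.325]
force: [0.8, 2.2, 5.1]
grip_width: -0.0004
finger_force: 2.7
```

```bash
python3 -m handwheel '[{"dx":-0.15,"dy":0,"dz":0,"wx":0,"wy":0,"wz":0,"claw":0},{"dx":-0.15,"dy":0,"dz":0,"wx":0,"wy":0,"wz":0,"claw":0},{"dx":0,"dy":0,"dz":0,"wx":0,"wy":0,"wz":0,"claw":0}]'; python3 tgt.py 0 60 0.0731
```

```text
clock: 22.5
position: [0.552, 0.0803, 0.073]
tool_rot: [-3.142, 0.0, 1.325]
force: [1.1, 2.8, 5.6]
grip_width: 0.0002
finger_force: 2.5
target [0.5519 0.0793 0.0731] dx,dy,dz cm [-0.11  0.01 -0.01] wz 0.0003 force [1.09 2.76 5.55]
```

```bash
python3 -m handwheel '[{"dx":0,"dy":0,"dz":-1,"wx":0,"wy":0,"wz":0,"claw":0},{"dx":-0.8,"dy":0,"dz":-6,"wx":0,"wy":0,"wz":0,"claw":0},{"dx":-1.4,"dy":0,"dz":-6,"wx":0,"wy":0,"wz":0,"claw":0},{"dx":0,"dy":0,"dz":0,"wx":0,"wy":0,"wz":0,"claw":0},{"dx":0,"dy":0,"dz":0,"wx":0,"wy":0,"wz":0,"claw":0}]'
python3 look.py pics/w8.png | cut -c1-900
python3 - <<'E'
import cv2; a=cv2.imread("pics/w8.png")[120:380,219:419]; cv2.imwrite("pics/w8c.png",cv2.resize(a,None,fx=2.3,fy=2.3,interpolation=cv2.INTER_CUBIC))
E
```

```text
clock: 23.12
position: [0.5463, 0.0591, 0.2029]
tool_rot: [-3.141, -0.0, 1.325]
force: [0.4, 0.6, 0.0]
grip_width: -0.0002
finger_force: 0.0
TCP g [-0.8 39.1] [0.5461 0.0592 0.2023]
mark g [-1.3 69. ] area 48
30 60; 29 61; 28 61; 27 61; 26 58; 25 53; 24 61; 23 61; 22 60; 21 60; 20 60; 19 60; 18 60; 17 61; 16 60; 15 60; 14 60; 13 68; 12 85; 11 109; 10 114; 9 112; 8 111; 7 112; 6 111; 5 111; 4 111; 3 106; 2 106; 1 106; 0 106; -1 106; -2 105; -3 106; -4 107; -5 106; -6 106; -7 106; -8 105; -9 103; -10 106; -11 106; -12 99; -13 69; -14 59; -15 82; -16 96; -17 96; -18 96; -19 96; -20 98; -21 99; -22 94; -23 79; -24 73; -25 72; -26 72; -27 73; -28 71; -29 72; -30 73; -31 73; -32 74; -33 73; -34 75; -35 74; -36 76; -37 76; -38 76; -39 75; -40 75; -41 76; -42 75; -43 77; -44 76; -45 75; -46 76; -47 76; -48 76; -49 75; -50 76; -51 75; -52 75; -53 76; -54 75; -55 77; -56 75; -57 76; -58 76; -59 75; -60 76; -61 75; -62 76; -63 76; -64 75; -65 76; -66 85; -67 88; -68 56; -69 24; -70 17; -71 18; -72 20; -73 20; -74 19; -75 19; -76 19; -77 18; -78 19; -79 21;
```

View pics/w8c.png

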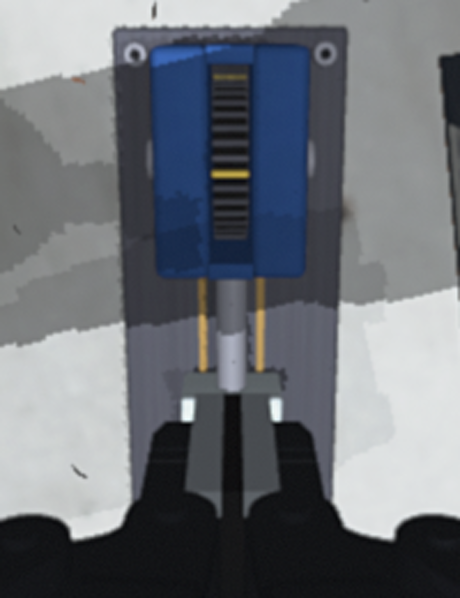

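The yellow mark is at (230,174) in the crop, which puts the wheel about 1.82 rad past its start. I'll read the gap between the jaw and the block numerically from the anvil side.

```bash
python3 -m handwheel '[{"dx":-5,"dy":0,"dz":1,"wx":0,"wy":0,"wz":0,"claw":0},{"dx":-6,"dy":0,"dz":1,"wx":0,"wy":0,"wz":0,"claw":0},{"dx":-4.5,"dy":0,"dz":1,"wx":0,"wy":0,"wz":0,"claw":0},{"dx":0,"dy":0,"dz":0,"wx":0,"wy":0,"wz":0,"claw":0},{"dx":0,"dy":0,"dz":0,"wx":0,"wy":0,"wz":0,"claw":0}]'
python3 - <<'E'
from h import *
from fit import inv,W
p=np.load("gauge.npy"); f=optics.grab_frame("wrist"); np.savez("w9.npz",**f); cv2.imwrite("pics/w9.png",f["frame"])
for n in("gauge_block","jaw"):
    for m in optics.masks_of(n,"wrist"): 
        l,t,w,h=m["rect"]; print(n,round(m["p"],2),np.round(m["rect"]),"top edge g",inv(p,at_z(f,l+w/2,t,.04)).round(1),"bottom edge g",inv(p,at_z(f,l+w/2,t+h,.04)).round(1))
g5=dict(np.load("w5.npz"))
for nm,F in(("before",g5),("now",f)):
    print(nm)
    for x in(.0,.012):
        for y in range(0,-90,-1):
            q=proj(F,W(p,(x,y/1e3,.0385))); print(int(cv2.getRectSubPix(F["frame"],(3,1),q.astype(np.float32).tolist()).mean()),end=" ")
        print()
E
```

```text
clock: 23.8
position: [0.5088, -0.0907, 0.1722]
tool_rot: [-3.14, 0.0, 1.325]
force: [0.1, 1.2, 0.2]
grip_width: 0.0002
finger_force: 0.0
gauge_block 0.57 [300. 127.  46.  51.] top edge g [  1.9 -37.5] bottom edge g [  2.  -73.2]
jaw 0.83 [293.  21.  54. 113.] top edge g [-0.7 28.3] bottom edge g [ -0.6 -42.2]
jaw 0.42 [256.   0. 125. 225.] top edge g [-1.6 39.9] bottom edge g [  -1.6 -108.8]
before
171 172 173 173 174 170 168 163 214 227 226 226 226 226 226 227 227 218 173 183 185 136 61 67 86 90 91 70 59 61 60 61 61 60 70 113 133 131 130 132 132 132 132 132 130 130 130 131 130 130 129 131 130 130 129 128 127 127 127 126 127 127 128 128 128 130 131 129 109 69 60 56 56 60 68 100 113 104 63 56 64 64 63 64 63 62 71 104 117 115 
104 102 103 105 105 105 104 137 217 227 226 226 226 226 226 227 227 214 166 183 185 127 61 76 96 102 107 102 78 70 69 69 69 70 71 107 136 136 136 136 135 136 135 135 134 135 135 136 135 136 136 136 135 135 136 134 133 132 131 131 133 134 133 133 134 133 133 131 119 77 57 55 55 60 70 103 115 103 64 57 64 65 65 65 64 64 64 64 64 64 
now
175 175 176 176 176 174 174 177 177 177 177 178 173 166 172 178 179 178 179 174 174 175 179 180 180 187 217 224 192 169 171 174 175 173 170 154 123 113 115 95 94 127 134 132 132 134 134 133 133 133 132 131 132 133 132 131 132 132 131 131 129 128 128 128 128 128 128 129 129 128 130 131 131 126 101 96 114 111 79 54 62 65 65 65 64 63 68 99 119 117 
109 109 109 110 111 111 111 110 110 107 107 108 109 109 110 108 109 111 113 113 113 114 113 112 112 148 213 199 180 173 172 176 178 176 173 155 120 112 116 95 98 133 138 138 139 138 138 138 138 137 137 137 137 138 138 138 138 138 138 138 136 135 135 134 134 134 135 134 134 135 134 134 133 123 94 97 116 112 79 55 63 65 65 65 65 64 65 65 65 64
```

```bash
python3 -m handwheel '[{"dx":5,"dy":0,"dz":0,"wx":0,"wy":0,"wz":0,"claw":0},{"dx":6,"dy":0,"dz":0,"wx":0,"wy":0,"wz":0,"claw":0},{"dx":6,"dy":0,"dz":3,"wx":0,"wy":0,"wz":0,"claw":0},{"dx":1.7,"dy":0,"dz":4,"wx":0,"wy":0,"wz":0,"claw":0},{"dx":0,"dy":0,"dz":2.3,"wx":0,"wy":0,"wz":0,"claw":0},{"dx":0,"dy":0,"dz":0,"wx":0,"wy":0,"wz":0,"claw":0},{"dx":0,"dy":0,"dz":0,"wx":0,"wy":0,"wz":0,"claw":0}]'
python3 tgt.py -0.5 77 0.0733
```

```text
clock: 24.82
position: [0.5539, 0.0862, 0.0829]
tool_rot: [3.141, -0.0, 1.325]
force: [-0.1, -0.1, 0.2]
grip_width: -0.0002
finger_force: 0.0
target [0.5556 0.0959 0.0733] dx,dy,dz cm [ 0.98 -0.07  0.96] wz 0.0005 force [-0.14 -0.11  0.23]
```

```bash
python3 -m handwheel '[{"dx":1,"dy":-0.05,"dz":0.5,"wx":0,"wy":0,"wz":0,"claw":0},{"dx":0,"dy":0,"dz":0.35,"wx":0,"wy":0,"wz":0,"claw":0},{"dx":0,"dy":0,"dz":0.1,"wx":0,"wy":0,"wz":0,"claw":0},{"dx":0,"dy":0,"dz":0,"wx":0,"wy":0,"wz":0,"claw":0},{"dx":0,"dy":0,"dz":0,"wx":0,"wy":0,"wz":0,"claw":0}]'
```

```text
clock: 25.45
position: [0.5556, 0.0964, 0.0729]
tool_rot: [3.141, -0.001, 1.325]
force: [-0.6, 5.1, 5.5]
grip_width: 0.0
finger_force: 2.8
```

```bash
python3 -m handwheel '[{"dx":0,"dy":0,"dz":0.03,"wx":0,"wy":0,"wz":0,"claw":0},{"dx":0,"dy":0,"dz":0,"wx":0,"wy":0,"wz":0,"claw":0}]'
```

```text
clock: 25.7
position: [0.5556, 0.0965, 0.0728]
tool_rot: [3.141, -0.001, 1.325]
force: [-2.2, 3.8, 10.0]
grip_width: -0.0001
finger_force: 4.8
```

```bash
python3 -m handwheel '[{"dx":0,"dy":0,"dz":-0.03,"wx":0,"wy":0,"wz":0,"claw":0},{"dx":-0.1,"dy":0,"dz":-0.01,"wx":0,"wy":0,"wz":0,"claw":0},{"dx":-0.1,"dy":0,"dz":0,"wx":0,"wy":0,"wz":0,"claw":0},{"dx":0,"dy":0,"dz":0,"wx":0,"wy":0,"wz":0,"claw":0}]'
```

```text
clock: 26.2
position: [0.5554, 0.0941, 0.073]
tool_rot: [3.141, -0.001, 1.325]
force: [0.3, 3.8, 5.9]
grip_width: -0.0001
finger_force: 3.3
```

```bash
python3 -m handwheel '[{"dx":-0.1,"dy":0,"dz":0,"wx":0,"wy":0,"wz":0,"claw":0},{"dx":-0.1,"dy":0,"dz":0,"wx":0,"wy":0,"wz":0,"claw":0},{"dx":-0.1,"dy":0,"dz":0,"wx":0,"wy":0,"wz":0,"claw":0}]'
```

```text
clock: 26.58
position: [0.5547, 0.0913, 0.073]
tool_rot: [3.141, -0.001, 1.325]
force: [1.5, 4.1, 5.7]
grip_width: -0.0
finger_force: 3.1
```

```bash
python3 -m handwheel '[{"dx":-0.05,"dy":0,"dz":0,"wx":0,"wy":0,"wz":0,"claw":0},{"dx":-0.05,"dy":0,"dz":0,"wx":0,"wy":0,"wz":0,"claw":0},{"dx":-0.05,"dy":0,"dz":0,"wx":0,"wy":0,"wz":0,"claw":0},{"dx":-0.05,"dy":0,"dz":0,"wx":0,"wy":0,"wz":0,"claw":0},{"dx":-0.02,"dy":0,"dz":0,"wx":0,"wy":0,"wz":0,"claw":0}]'
python3 -m handwheel '[{"dx":0,"dy":0,"dz":-0.5,"wx":0,"wy":0,"wz":0,"claw":0},{"dx":0,"dy":0,"dz":-4,"wx":0,"wy":0,"wz":0,"claw":0},{"dx":-2,"dy":0,"dz":-5,"wx":0,"wy":0,"wz":0,"claw":0},{"dx":-1,"dy":0,"dz":-3.5,"wx":0,"wy":0,"wz":0,"claw":0},{"dx":0,"dy":0,"dz":0,"wx":0,"wy":0,"wz":0,"claw":0},{"dx":0,"dy":0,"dz":0,"wx":0,"wy":0,"wz":0,"claw":0}]'
python3 look.py pics/w10.png | head -2
```

```text
clock: 27.2
position: [0.5542, 0.0892, 0.073]
tool_rot: [3.141, -0.001, 1.325]
force: [1.8, 4.7, 5.9]
grip_width: 0.0003
finger_force: 3.0
clock: 27.95
position: [0.546, 0.0599, 0.2022]
tool_rot: [-3.141, 0.0, 1.325]
force: [0.4, 0.4, -0.5]
grip_width: 0.0002
finger_force: 0.0
TCP g [-1.2 39.8] [0.5459 0.0599 0.2018]
mark g [-1.5 99.3] area 13
```

```bash
python3 -m handwheel '[{"dx":-5,"dy":0,"dz":1,"wx":0,"wy":0,"wz":0,"claw":0},{"dx":-6,"dy":0,"dz":1,"wx":0,"wy":0,"wz":0,"claw":0},{"dx":-4.5,"dy":0,"dz":1,"wx":0,"wy":0,"wz":0,"claw":0},{"dx":0,"dy":0,"dz":0,"wx":0,"wy":0,"wz":0,"claw":0},{"dx":0,"dy":0,"dz":0,"wx":0,"wy":0,"wz":0,"claw":0}]'
python3 - <<'E'
from h import *
from fit import inv,W
p=np.load("gauge.npy")
F=dict(np.load("last.npz")); hsv=cv2.cvtColor(F["frame"],cv2.COLOR_BGR2HSV)
n,l,s,ce=cv2.connectedComponentsWithStats(cv2.inRange(hsv,(18,120,90),(38,255,255)))
for i in range(1,n):
    g=inv(p,at_z(F,*ce[i],.072))
    if s[i][4]>8 and abs(g[0])<8: print("mark",g.round(1),s[i][4])
f=optics.grab_frame("wrist")
for x in(.0,.012):
    for y in range(-20,-90,-1):
        q=proj(f,W(p,(x,y/1e3,.0385))); print(int(cv2.getRectSubPix(f["frame"],(3,1),q.astype(np.float32).tolist()).mean()),end=" ")
    print()
cv2.imwrite("pics/w11.png",cv2.resize(f["frame"][0:240,220:420],None,fx=2.5,fy=2.5,interpolation=cv2.INTER_CUBIC))
E
```

```text
clock: 28.62
position: [0.5085, -0.0899, 0.172]
tool_rot: [-3.14, 0.0, 1.325]
force: [1.2, 0.6, -0.0]
grip_width: -0.0006
finger_force: 0.0
mark [-1.5 99.4] 13
mark [-1.2 69.2] 47
177 180 181 181 182 179 169 168 169 169 171 174 175 173 170 155 124 113 115 100 97 128 134 133 132 134 134 133 133 133 132 131 132 132 132 132 132 131 132 131 129 129 128 129 128 128 128 129 129 129 130 131 131 126 100 98 115 110 77 54 63 65 64 64 64 64 69 99 120 117 
115 112 109 110 110 150 209 188 168 169 172 175 177 176 173 156 122 114 115 94 97 132 138 138 138 138 138 138 137 137 137 137 138 138 139 139 138 137 138 138 136 136 135 134 134 134 135 134 134 135 134 133 133 125 97 99 117 112 77 54 64 66 65 66 66 65 65 65 65 65
```

View pics/w11.png

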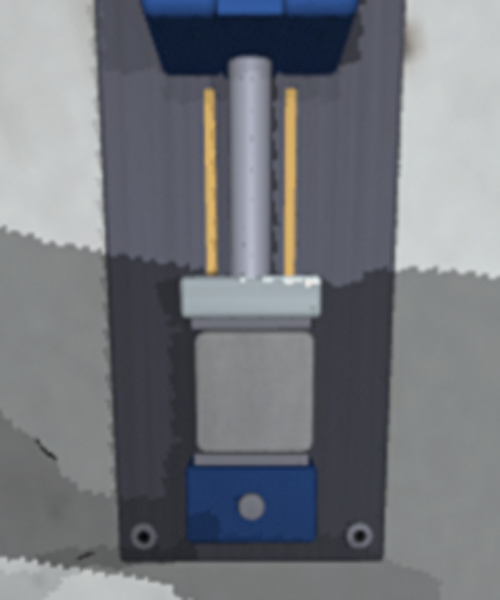

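The final picture shows the block at (255,392), square and closed between the jaw face (row 322) and the anvil face (row 458), with no gap at either end. During the last stroke the wheel mark stayed put while the fingertip slipped at about 5 N, so the wheel is at its stop. The robot is clear of everything, so I'm handing in.

```bash
python3 -c "
from workcell import job_done; print(job_done())"
```

```text
the job is handed in; nothing more can be done
None
```

The largest block now stands square on the gauge, nipped between jaw and anvil; the wheel was rolled to its stop with roughly 5–10 N (readings between moves), held about half a second and released, and the job was handed in at about 29 s.

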